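Load the shuttle and hold it at the light gate

ROBOT

A 6-joint arm with a two-finger parallel gripper is mounted at the origin on a cart in front of the work surface, level with it; the furniture and walls round the work are solid. World frame = base frame: x ahead of the robot, y to its left, z up, the work surface at z = 0. Lengths are in m, angles in rad, forces in N, time in s.
With the tool pointing down it reaches from about 0.35 to 0.8 m from the base axis. Payload 7.3 kg.
Tool frame: the origin (TCP) lies midway between the tips of the shut fingers; the grasp point (between the pads) lies 19 mm behind it; x points along the fingers, y is the direction in which the jaws open and shut, and the axes are right-handed (so a half turn about x gives the same grasp; the last joint's range is limited). The gripper opens to 85 mm and grips with 20 to 120 N. Pads are 22 mm wide; open, the fingers measure 114 mm over their backs; the gripper's body (76 mm by 85 mm) begins 54 mm behind the grasp point. The pads swing forward as they close: fully open they stand 13 mm farther back than shut.
Start: joints at [1.175, 0.342, 1.524, -0, 1.275, -0.146], TCP at [0.13, 0.509, 0.231] pointing down, gripper open.
Joint ranges: [-2.53, 2.53], [-0.77, 2.02], [0.04, 2.7], [-1, 4.14], [0.28, 2.66], [-3.11, 3.11]. Speed limits (rad/s): [2.57, 2.57, 3.14, 3.14, 3.14, 3.14].

INTERFACE

Orientations are given as a rotation vector (axis times angle).
In Python, from rig import arm gives the robot as it stands. The module is installed in compiled form; this text tells all that it offers.
- The arm moves only by the tool send_rows, never from a script. Its argument "increments" is a list of rows, each a list of 3 entries, a list of its own where there are three numbers: the opening, from 0 (shut) to 1 (fully open), then the shift along the world's x, y, z in units of 30 mm (1.0 is 30 mm), then the turn, a rotation vector about the world's x, y, z in units of 8 degrees (1.0 is 8 degrees). A call has 1 to 20 rows; each row is the pose to reach, as a shift and turn from the pose commanded when the call began; what a row does not reach only later rows make up. A row lasts 1/10 s, in which the tool goes at most 50 mm and 8.59 degrees, less where a joint would pass 70% of its speed; a pose out of reach is approached as far as the arm can. A call with a gripper value outside its range is refused whole. The fingers move at their own pace and stop on an object; "grip_force" is the grip in N (left out, the last holds). Time passes only in rows, so rows that repeat a pose let the fingers close. It gives the time, the measured TCP pose, the force and the opening at its end, in the units of the state.
- arm.read_state(): the state, without advancing time (a new reading comes with each control period).
- arm.capture(name): name is "scene" or "top"; returns the picture (400x640x3 uint8, blue, green, red); there is no depth.
- arm.camera_model(name): a dict with "intrinsics" (3x3 intrinsics, pixels), "R" (3x3) and "t" (3): a world point X has camera coordinates R X + t. Camera axes: x right, y down, z forward; pixel columns grow to the right and rows downward; lengths in m; the calibration is good to about 2 mm. A picture is of the moment at which its call begins. camera_model takes no time and is no camera call.
- arm.close_job(): hands the job in, once; it reports no verdict.
The state is a dict: "clock": time; "joints": joint angles; "joint_vel": joint speeds; "tau": joint torques, N m; "ee_pos": TCP position; "ee_rot": TCP orientation; "force": force on the tool from outside, world axes, zero at the start; "moment": the same for the moment, N m; "width": opening from 0.0 (shut) to 1.0 (fully open).
Only numpy, scipy, OpenCV 4.12 (cv2) and the standard library are available. Lean on these libraries where they do the work, as an engineer would, in place of code of your own. Each camera call takes 0.05 s, during which the arm holds its last target.

TASK

Lower the brass test weight gently into the blue cup of the checking fixture, down to the cup's floor, and let go of it. Then pull the spring-return shuttle out by its black post until the white pointer is level with the red line of the yellow sensor, and keep it there: finish while still holding the post against the spring. Leave the steel weight, the sensor and all the other things where they are.

Things in the scene. Friction and masses are not known exactly. Their poses are not given: they have to be found in the camera images.
- fixture: Fixed checking fixture: aluminium base plate 310 x 150 x 12 mm (local x -155 to 155, local y -90 to 60), two guide rails along local x, a grey spring housing 54 mm high at the far end. Origin: underside of the base on the shuttle's line of travel; z up. The shuttle is pulled out along local -x, roughly towards the robot.
- shuttle: Spring-return shuttle on the fixture: dark carriage 46 mm wide, top 30 mm above the bench, blue cup at its far end, black post at its near end. Origin: on the cup's axis at bench level, axes as the fixture's. Home at local x = +75 mm of the fixture; travel 95 mm to -x. Spring 3.6 N at home, 15 N at full travel (120 N/m); it snaps home if let go.
- cup_floor (a point): Centre of the inner floor of the blue cup, 35 mm above the bench; z up. The cup is open at the top, 63 mm outer and about 53 to 55 mm inner diameter, its rim 45 mm above this point.
- pull_post (a point): Grip point on the axis of the upright black pull post, 95 mm above the bench. The post is round, 16 mm in diameter, straight from 36 mm up to its top at 116 mm, so it can be pinched from above in any direction. It stands 115 mm in front of (local -x of) the cup's axis.
- pointer (a point): Tip of the white pointer, a 3 mm wide bar that sticks out of the shuttle's local -y side below the cup, level with the cup's axis, 28 mm above the bench. It moves with the shuttle.
- red_line (a point): The mark: lower end of the red line, 3 mm wide, on the yellow sensor's side facing the shuttle (and over its top). Sensor: block 24 x 22 mm, 70 mm high, at the fixture's local -y side, clamped 45 to 80 mm in front (local -x) of the pointer's home, different each time. 28 mm above the bench. Level means: same local x of the fixture as the pointer.
- brass_weight: Brass-coloured test weight, standing loose: round body 42 mm in diameter with rounded shoulder up to 45 mm, then a straight grip stem 18 mm in diameter up to 95 mm. Origin: centre of its underside, z up. 0.2 to 0.42 kg.
- steel_weight: Steel-grey weight of exactly the same shape as the brass one, a bystander; which of the two stands left and which right changes. Origin: centre of its underside.
- ring_gauge: Steel ring gauge, 54 mm in diameter, 14 mm high, lying on the bench; bystander. Origin: centre of its underside.
- marker_red: Red and white marker pen at the right of the fixture, 136 mm long, 18 mm thick, lying loose; bystander. Origin: centre of its underside.
- side_cutters: Side cutters with red handles, 128 mm long, lying loose; bystander. Origin: centre of its underside.
There are look-alikes about, which are no part of the job. What is shaped like the brass_weight but orange or purple is not meant.

How it is judged:
By the outcome, as a careful person would: the job done as asked, in the order asked, and still so for the second after the job is handed in, while the arm keeps its last pose, push and grip.
It also fails if it takes over 51 s, if anything falls off the work surface, if the arm or the gripper's body presses on something with over 40 N, if the wrist force passes 120 N, or if a joint passes its speed limit or range.

## Working session

There is one attempt and no reset: what is moved stays moved. The work goes in short steps, Python scripts to look and compute and a tool call to move; the robot and the scene stay as the last step left them, time stands still between calls to the robot, and variables do not carry over. Pictures are saved under pics/ and viewed, and the job is handed in when it is done.

Besides the shell and the picture viewer there is one more tool, called after "Request:" as a command line: name --argument value ..., lists and objects as JSON in quotes. send_rows: Moves the arm, as the interface text tells. Its arguments: {"type":"object","properties":{"increments":{"type":"array","items":{"type":"array"}},"grip_force":{"type":"number"}},"required":["increments"]}

```bash
mkdir -p pics; python3 - <<'E'
from rig import arm
import cv2,numpy as np
for n in("scene","top"):
    im=arm.capture(n);cv2.imwrite(f"pics/{n}0.png",im)
    m=arm.camera_model(n);print(n,np.round(m["intrinsics"],1).tolist(),np.round(m["R"],4).tolist(),np.round(m["t"],4).tolist())
s=arm.read_state();print(s)
E
```

```text
scene [[442.9, 0.0, 314.1], [0.0, 442.9, 202.6], [0.0, 0.0, 1.0]] [[0.851, -0.5245, 0.0252], [-0.2347, -0.4229, -0.8753], [0.4697, 0.739, -0.483]] [-0.4571, 0.176, 0.9511]
top [[363.4, 0.0, 323.2], [0.0, 363.4, 202.3], [0.0, 0.0, 1.0]] [[0.0304, -0.9994, 0.0167], [-0.9865, -0.0326, -0.1608], [0.1612, -0.0115, -0.9869]] [-0.056, 0.5124, 1.1125]
{'clock': 0.1, 'joints': array([ 1.17501792e+00,  3.42651019e-01,  1.52490170e+00, -1.35468972e-05,
        1.27539505e+00, -1.45978960e-01]), 'joint_vel': array([ 0.00150094, -0.0027882 , -0.00302743, -0.00255278,  0.00065736,
        0.00115257]), 'tau': array([ 1.57828203e-03, -4.34460211e+01, -2.46488070e+01, -1.71060306e-04,
        4.85244702e-03, -7.74925127e-06]), 'ee_pos': array([0.12962152, 0.50838859, 0.23070341]), 'ee_rot': array([ 0.19507572,  1.56223655, -0.19713665]), 'force': array([ 0.23248265, -0.0087673 , -0.29167238]), 'moment': array([ 0.01501681, -0.0131001 , -0.0323153 ]), 'width': 0.9946177464239774}
```

View pics/scene0.png

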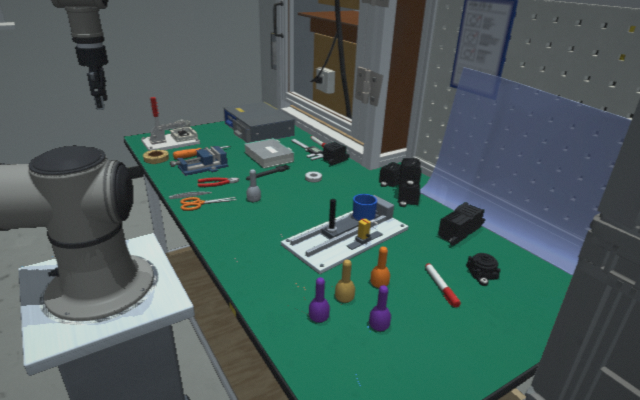

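View pics/top0.png

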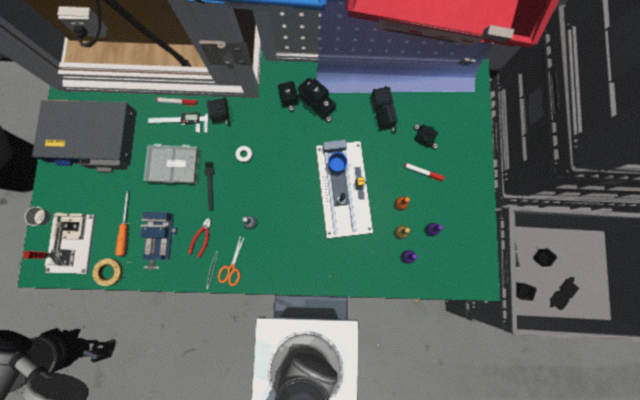

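The scene view shows these candidates for the brass weight: brass (345,283), orange (381,270), purple (319,303) and (380,312), and steel (254,187). In the top view they are at about (403,232), (403,203), (409,257), (433,229) and (249,222). By its colour the one at scene (345,283) / top (403,232) is brass. I'll check it in a close crop.

```bash
python3 - <<'E'
import cv2,numpy as np
s=cv2.imread("pics/scene0.png");t=cv2.imread("pics/top0.png")
a=cv2.resize(s[235:335,290:410],None,fx=5,fy=5,interpolation=cv2.INTER_CUBIC)
cv2.imwrite("pics/c1.png",a)
cv2.imwrite("pics/c2.png",cv2.resize(t[190:270,380:450],None,fx=7,fy=7,interpolation=cv2.INTER_CUBIC))
cv2.imwrite("pics/c3.png",cv2.resize(s[185:275,275:415],None,fx=5.7,fy=5.7,interpolation=cv2.INTER_CUBIC))
cv2.imwrite("pics/c4.png",cv2.resize(t[135:240,310:380],None,fx=5.6,fy=5.6,interpolation=cv2.INTER_CUBIC))
for im,p in((s,(345,290)),(s,(381,277)),(t,(402,232)),(t,(402,203))):
    print(p,cv2.cvtColor(im,cv2.COLOR_BGR2HSV)[p[1],p[0]])
E
```

```text
(345, 290) [ 21 127 133]
(381, 277) [ 13 197 149]
(402, 232) [ 24 104  59]
(402, 203) [ 14 159  77]
```

View pics/c1.png

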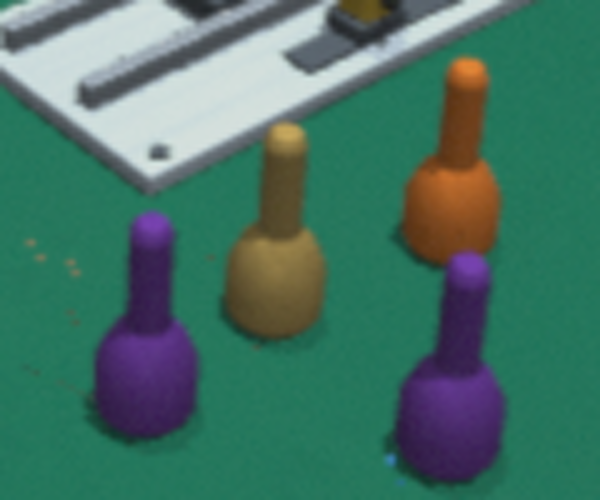

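View pics/c2.png

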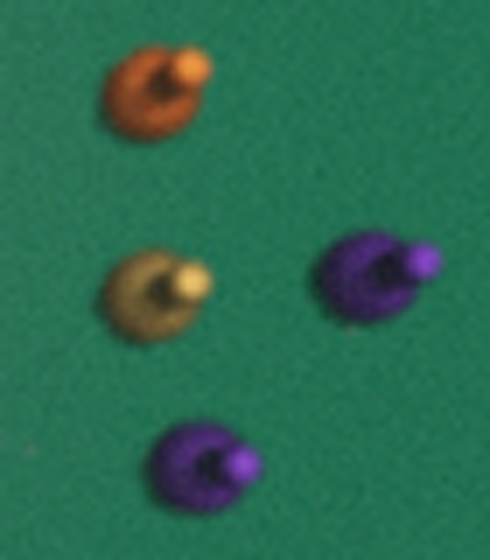

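View pics/c3.png

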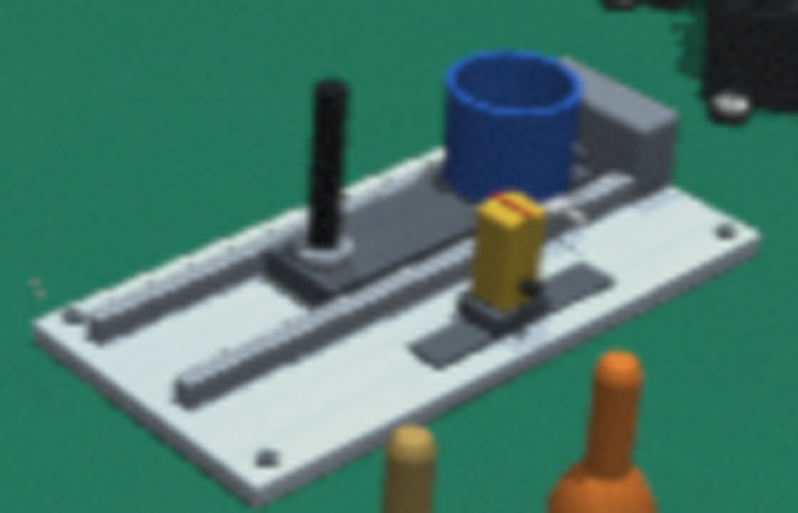

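View pics/c4.png

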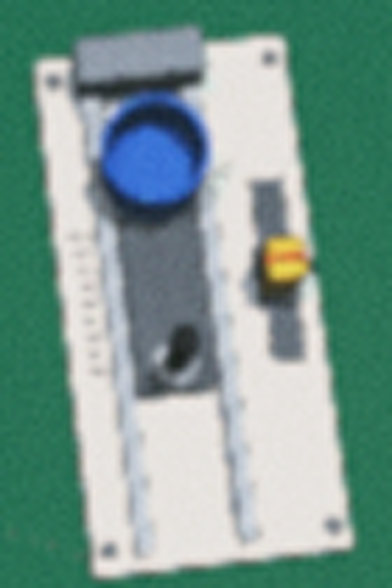

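The crops confirm the choice: brass weight at scene (345,283), top (402,232), with an orange one beside it at (381,270) and two purple ones. Next I measure the weight, cup, post, red line and plate.

```bash
cat > h.py <<'E'
import cv2,numpy as np
from rig import arm
M={n:arm.camera_model(n) for n in("scene","top")}
def ray(n,p):
    m=M[n];R=np.array(m["R"]);t=np.array(m["t"]);K=np.array(m["intrinsics"])
    d=R.T@np.linalg.solve(K,[p[0],p[1],1.]);return -R.T@t,d/np.linalg.norm(d)
def plane(n,p,z):
    c,d=ray(n,p);return c+d*(z-c[2])/d[2]
def tri(ps,pt):
    c1,d1=ray("scene",ps);c2,d2=ray("top",pt)
    A=np.stack([d1,-d2],1);s=np.linalg.lstsq(A,c2-c1,rcond=None)[0]
    a=c1+d1*s[0];b=c2+d2*s[1];return (a+b)/2,np.linalg.norm(a-b)
def proj(n,X):
    m=M[n];c=np.array(m["R"])@np.asarray(X)+np.array(m["t"]);q=np.array(m["intrinsics"])@c;return q[:2]/q[2]
def mask(im,lo,hi,box):
    h=cv2.cvtColor(im,cv2.COLOR_BGR2HSV);m=cv2.inRange(h,np.array(lo),np.array(hi));o=np.zeros_like(m)
    x0,y0,x1,y1=box;o[y0:y1,x0:x1]=m[y0:y1,x0:x1];return o
def big(m):
    cs=cv2.findContours(m,cv2.RETR_EXTERNAL,cv2.CHAIN_APPROX_NONE)[0];return max(cs,key=cv2.contourArea)
E
python3 - <<'E'
from h import *
np.set_printoptions(precision=4,suppress=True)
s=cv2.imread("pics/scene0.png");t=cv2.imread("pics/top0.png")
mb=mask(s,(16,70,40),(30,255,255),(325,250,362,310));c=big(mb)[:,0];print("brass scene bbox",c.min(0),c.max(0))
top=c[c[:,1]<c[:,1].min()+10];print("stem cols",top[:,0].min(),top[:,0].max())
mt=mask(t,(16,70,30),(32,255,255),(390,220,415,245));c=big(mt)[:,0];print("brass top bbox",c.min(0),c.max(0))
(e1)=cv2.minEnclosingCircle(c);print(e1)
# bright stem top in top
v=cv2.cvtColor(t,cv2.COLOR_BGR2HSV)[...,2];
br=((mt>0)&(v>130)).astype(np.uint8);print("stemtop",np.argwhere(br)[:,::-1].mean(0),br.sum())
# plate
mp=mask(t,(0,0,150),(180,60,255),(312,130,378,245));c=cv2.convexHull(big(mp));r=cv2.minAreaRect(c);print("rect",r)
ap=cv2.approxPolyDP(c,4,True)[:,0];print("plate poly top",ap.tolist());
for p in ap:print(plane("top",p,.012))
# cup
for n,im,box in(("scene",s,(340,185,385,225)),("top",t,(320,145,355,180))):
    m=mask(im,(105,120,40),(125,255,255),box);c=big(m);x=c[:,0];print(n,"cup",x.min(0),x.max(0))
mr=mask(t,(0,120,80),(11,255,255),(350,170,372,192));print("red top",np.argwhere(mr)[:,::-1].tolist())
mr=mask(s,(0,120,60),(11,255,255),(350,210,380,245));print("red scene",np.argwhere(mr)[:,::-1].tolist())
E
```

```text
brass scene bbox [336 260] [354 301]
stem cols 343 350
brass top bbox [395 226] [409 237]
((402.1666564941406, 231.27777099609375), 7.203073501586914)
stemtop [404.9667 229.4   ] 30
rect ((343.6593322753906, 187.8381805419922), (95.30323028564453, 46.78865432739258), 83.21102905273438)
plate poly top [[359, 141], [372, 232], [327, 237], [316, 146]]
[ 0.7311 -0.1538  0.012 ]
[ 0.4269 -0.2002  0.012 ]
[ 0.4062 -0.0556  0.012 ]
[ 0.7085 -0.0101  0.012 ]
scene cup [353 194] [376 219]
top cup [328 151] [346 172]
red top []
red scene [[361, 219], [362, 219]]
```

```bash
python3 - <<'E'
from h import *
np.set_printoptions(precision=4,suppress=True)
s=cv2.imread("pics/scene0.png");t=cv2.imread("pics/top0.png")
S=cv2.resize(s,None,fx=8,fy=8,interpolation=cv2.INTER_CUBIC);
# brass axis line scene by row centroids
mb=mask(s,(16,70,40),(30,255,255),(325,250,362,310))
for r in (261,263,266,270,274,280,285,290,295,299): 
    x=np.where(mb[r])[0];print(r,x.min(),x.max(),(x.min()+x.max())/2)
print("tri stem top",tri((347,263),(405,229.4)))
for z in(.085,.09,.095):print(plane("scene",(347,263),z),plane("top",(405,229.4),z))
# plate scene
mp=mask(s,(0,0,150),(180,60,255),(278,185,412,270));c=cv2.convexHull(big(mp));ap=cv2.approxPolyDP(c,4,True)[:,0];print(ap.tolist())
for p in ap:print(plane("scene",p,.012))
o=np.array([.5659,-.0901,0]);a=np.deg2rad(8.6);ex=np.array([np.cos(a),np.sin(a),0]);ey=np.array([-np.sin(a),np.cos(a),0])
def L(x,y,z):return o+ex*x+ey*y+[0,0,z]
for nm,X in dict(rim=L(.075,0,.08),floor=L(.075,0,.035),postT=L(-.04,0,.116),postB=L(-.04,0,.036),brass0=np.array([.45,-.29,0])).items():
    print(nm,X,proj("scene",X),proj("top",X))
R=cv2.Rodrigues(arm.read_state()["ee_rot"])[0];print(R)
for n,im,(x0,y0,x1,y1) in(("scene",s,(320,185,400,245)),("top",t,(320,135,380,205))):
    k=10 if n=="scene" else 8
    cv2.imwrite(f"pics/d_{n}.png",cv2.resize(im[y0:y1,x0:x1],None,fx=k,fy=k,interpolation=cv2.INTER_NEAREST))
E
```

```text
261 344 350 347.0
263 343 350 346.5
266 343 350 346.5
270 343 349 346.0
274 343 349 346.0
280 340 349 344.5
285 337 353 345.0
290 336 353 344.5
295 336 353 344.5
299 338 351 344.5
tri stem top (array([ 0.4328, -0.2902,  0.0849]), np.float64(0.00238315853848791))
[ 0.4339 -0.2906  0.085 ] [ 0.4317 -0.2895  0.085 ]
[ 0.4297 -0.296   0.09  ] [ 0.4313 -0.2883  0.09  ]
[ 0.4256 -0.3013  0.095 ] [ 0.4308 -0.2871  0.095 ]
[[407, 225], [322, 269], [281, 241], [391, 218]]
[ 0.7307 -0.1548  0.012 ]
[ 0.4326 -0.2029  0.012 ]
[ 0.4051 -0.0577  0.012 ]
[ 0.7171 -0.1058  0.012 ]
rim [ 0.6401 -0.0789  0.08  ] [364.3621 198.3975] [337.1516 160.958 ]
floor [ 0.6401 -0.0789  0.035 ] [363.0076 213.2997] [336.3982 164.7338]
postT [ 0.5263 -0.0961  0.116 ] [332.3777 199.0869] [342.6459 194.7638]
postB [ 0.5263 -0.0961  0.036 ] [330.9387 227.1455] [340.9115 199.2917]
brass0 [ 0.45 -0.29  0.  ] [350.5389 292.73  ] [398.9024 226.0913]
[[-0.0005  0.2472  0.969 ]
 [-0.0013  0.969  -0.2472]
 [-1.     -0.0013 -0.0002]]
```

View pics/d_scene.png

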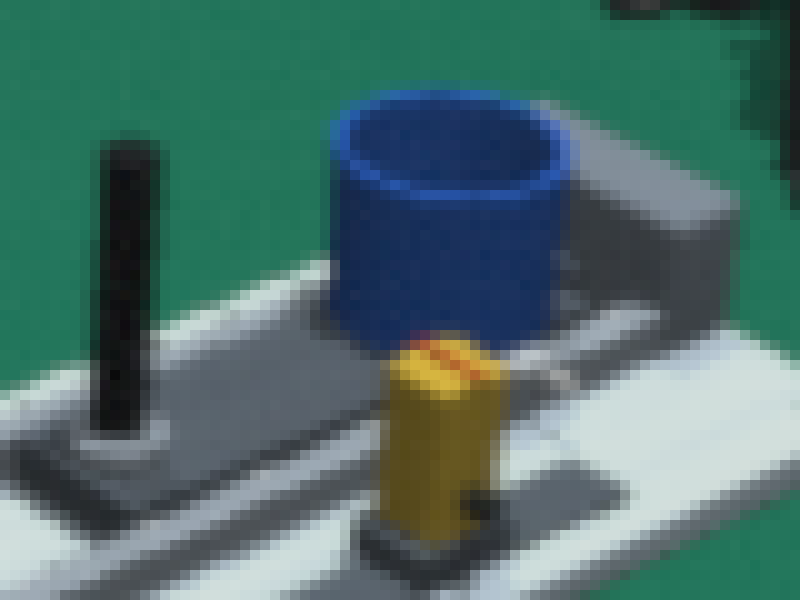

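View pics/d_top.png

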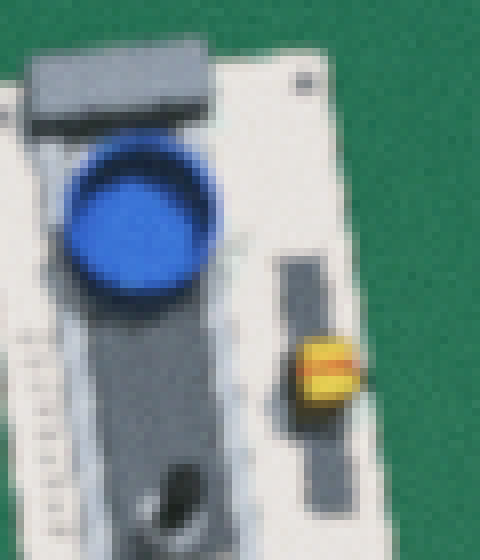

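```bash
python3 - <<'E'
from h import *
np.set_printoptions(precision=4,suppress=True)
for nm,a,b in(("stemtop",(346.9,261.8),(407,229.8)),("rim",(364.7,198.8),(337.2,160.6)),("postT",(332.8,199.7),(342.9,194.2)),("red",(364.7,220.2),(360.5,180.5)),("ptr",(376,222.3),(349.1,164.9))):
    print(nm,*tri(a,b))
print(plane("scene",(344.7,261.8+0),.095),plane("scene",(346.9,261),.095),plane("top",(407,229.8),.095),plane("top",(360.5,180.5),.07),plane("scene",(364.7,220.2),.07),plane("top",(349.1,164.9),.028),plane("scene",(376,222.3),.028))
for X in([.430,-.295,0],[.43,-.295,.095]):print(proj("scene",X),proj("top",X))
s=cv2.imread("pics/scene0.png");t=cv2.imread("pics/top0.png")
cv2.imwrite("pics/e1.png",np.hstack([cv2.resize(s[255:307,320:370],(500,520),interpolation=cv2.INTER_NEAREST),cv2.resize(t[217:245,388:416],(290,520) if 0 else (280,280),interpolation=cv2.INTER_NEAREST) if 0 else cv2.copyMakeBorder(cv2.resize(t[217:245,388:416],(280,280),interpolation=cv2.INTER_NEAREST),0,240,0,0,cv2.BORDER_CONSTANT)]))
E
```

```text
stemtop [ 0.4303 -0.2942  0.0915] 0.0005486901762111892
rim [ 0.6415 -0.079   0.0785] 0.00037708736864516676
postT [ 0.5279 -0.0967  0.1143] 0.0010758314772032656
red [ 0.5831 -0.1546  0.0702] 0.0020187531362844424
ptr [ 0.6458 -0.1226  0.0278] 0.00654569065674906
[ 0.4239 -0.2958  0.095 ] [ 0.4293 -0.2958  0.095 ] [ 0.4298 -0.2932  0.095 ] [ 0.5822 -0.1541  0.07  ] [ 0.5844 -0.1545  0.07  ] [ 0.6429 -0.1208  0.028 ] [ 0.6493 -0.1234  0.028 ]
[344.2293 297.217 ] [400.4504 232.2539]
[346.974  260.6895] [407.6098 229.7451]
```

View pics/e1.png

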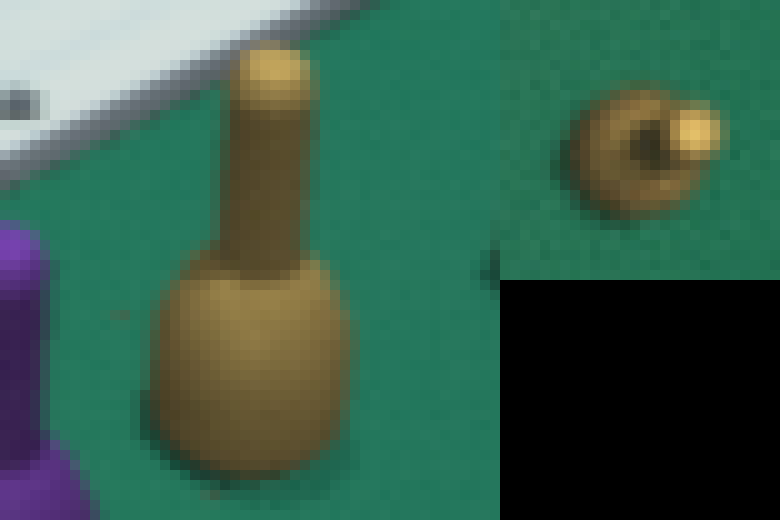

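Request:
send_rows --increments '[[0.6, [1.0, -1.3, 0], [0, 0, -1.0]], [0.6, [2.1, -2.6, 0], [0, 0, -2.0]], [0.6, [3.1, -3.9, 0], [0, 0, -3.0]], [0.6, [4.2, -5.2, 0], [0, 0, -4.0]], [0.6, [5.2, -6.5, 0], [0, 0, -5.0]], [0.6, [6.3, -7.8, 0], [0, 0, -6.0]], [0.6, [7.3, -9.1, 0], [0, 0, -7.0]], [0.6, [8.3, -10.4, 0], [0, 0, -8.0]], [0.6, [8.5, -12.0, 0], [0, 0, -8.4]], [0.6, [8.7, -13.6, 0], [0, 0, -8.4]], [0.6, [8.9, -15.2, 0], [0, 0, -8.4]], [0.6, [9.1, -16.8, 0], [0, 0, -8.4]], [0.6, [9.3, -18.4, 0], [0, 0, -8.4]], [0.6, [9.5, -20.0, 0], [0, 0, -8.4]], [0.6, [9.7, -21.6, 0], [0, 0, -8.4]], [0.6, [9.8, -23.2, 0], [0, 0, -8.4]], [0.6, [9.9, -24.8, -0.5], [0, 0, -8.4]], [0.6, [10.0, -26.3, -1.2], [0, 0, -8.4]], [0.6, [10.0, -26.77, -1.7], [0, 0, -8.4]], [0.6, [10.0, -26.77, -1.7], [0, 0, -8.4]]]'

```text
clock: 2.1
ee_pos: [0.4283, -0.295, 0.1775]
ee_rot: [1.103, 1.28, -1.102]
force: [-0.8, 0.5, -0.6]
width: 0.599
```

```bash
python3 - <<'E'
from h import *
s=arm.read_state();print(s["clock"],s["ee_pos"],s["joints"],s["force"],s["width"]);print(np.round(cv2.Rodrigues(s["ee_rot"])[0],3))
for n in("scene","top"):
    im=arm.capture(n);cv2.imwrite(f"pics/{n}1.png",im)
E
```

```text
2.1 [ 0.42830596 -0.29496869  0.17751849] [-7.50544580e-01  3.86132522e-01  1.61560013e+00  1.67495457e-05
  1.14529219e+00 -8.95755559e-01] [-0.78270497  0.48891421 -0.59738866] 0.5991288961879411
[[-0.004  0.989  0.145]
 [ 0.004  0.145 -0.989]
 [-1.    -0.003 -0.004]]
```

View pics/scene1.png

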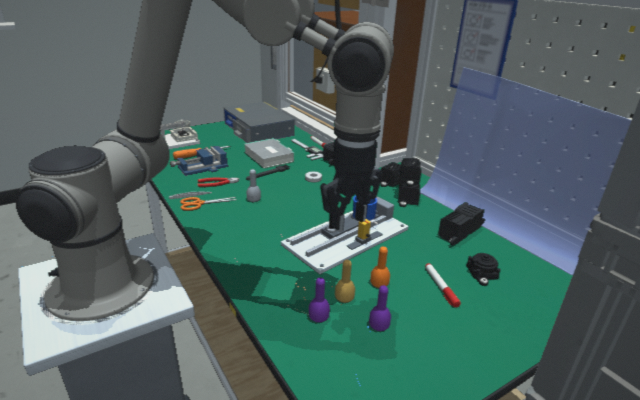

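Request:
send_rows --increments '[[0.6, [0.05, 0, -1.0], [0, 0, 0]], [0.6, [0.05, 0, -2.0], [0, 0, 0]], [0.6, [0.05, 0, -3.0], [0, 0, 0]], [0.6, [0.05, 0, -3.7], [0, 0, 0]], [0.6, [0.05, 0, -4.0], [0, 0, 0]], [0.6, [0.05, 0, -4.0], [0, 0, 0]]]'

```text
clock: 2.8
ee_pos: [0.4315, -0.293, 0.0604]
ee_rot: [1.099, 1.277, -1.098]
force: [-0.4, 0.2, -0.1]
width: 0.595
```

```bash
python3 - <<'E'
from h import *
s=arm.read_state();print(s["clock"],s["ee_pos"],s["force"],s["width"])
a=arm.capture("scene")[225:315,300:400];b=arm.capture("top")[190:260,370:450]
cv2.imwrite("pics/f1.png",cv2.resize(a,None,fx=6,fy=6,interpolation=cv2.INTER_CUBIC));cv2.imwrite("pics/f1t.png",cv2.resize(b,None,fx=6,fy=6,interpolation=cv2.INTER_CUBIC))
E
```

```text
2.8 [ 0.43147659 -0.29303003  0.06043656] [-0.40398199  0.17805434 -0.0893977 ] 0.5945746330383905
```

View pics/f1.png

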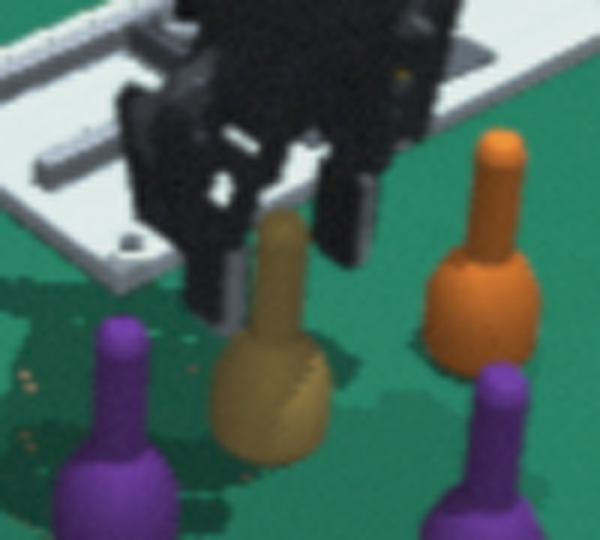

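The brass stem stands between the pads (crop (280,270)), with nothing else near. I close the gripper.

Request:
send_rows --increments '[[0.6, [-0.03, -0.04, -0.05], [0, 0, 0]], [0.35, [-0.03, -0.04, -0.1], [0, 0, 0]], [0.2, [-0.03, -0.04, -0.1], [0, 0, 0]], [0.0, [-0.03, -0.04, -0.1], [0, 0, 0]], [0.0, [-0.03, -0.04, -0.1], [0, 0, 0]], [0.0, [-0.03, -0.04, -0.1], [0, 0, 0]], [0.0, [-0.03, -0.04, -0.1], [0, 0, 0]]]' --grip_force 60

```text
clock: 3.6
ee_pos: [0.4307, -0.2958, 0.0578]
ee_rot: [1.099, 1.274, -1.099]
force: [0.9, 1.4, 5.6]
width: 0.193
```

```bash
python3 - <<'E'
from h import *
s=arm.read_state();print(s["clock"],s["ee_pos"],s["force"],s["width"])
a=arm.capture("scene")[225:315,300:400]
cv2.imwrite("pics/f2.png",cv2.resize(a,None,fx=6,fy=6,interpolation=cv2.INTER_CUBIC))
E
```

```text
3.6 [ 0.43069264 -0.29581049  0.05777143] [0.91870519 1.39975835 5.55495422] 0.19345461079119092
```

View pics/f2.png

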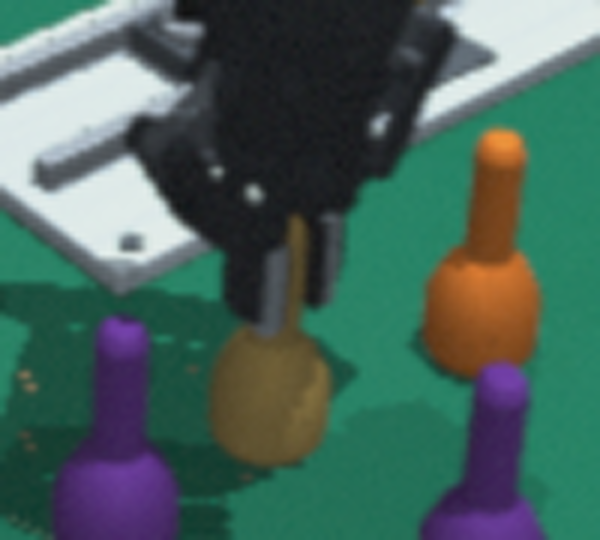

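Request:
send_rows --increments '[[0.0, [0, 0, 0.5], [0, 0, 0]], [0.0, [0, 0, 1.4], [0, 0, 0]], [0.0, [0, 0, 2.4], [0, 0, 0]], [0.0, [0, 0, 3.4], [0, 0, 0]], [0.0, [0, 0, 4.2], [0, 0, 0]], [0.0, [0.4, 0.4, 4.3], [0, 0, 0]], [0.0, [1.1, 1.1, 4.3], [0, 0, 0]], [0.0, [2.0, 2.0, 4.3], [0, 0, 0]], [0.0, [3.0, 3.0, 4.3], [0, 0, 0]], [0.0, [4.0, 4.0, 4.3], [0, 0, 0]], [0.0, [5.0, 5.0, 4.3], [0, 0, 0]], [0.0, [5.9, 6.0, 4.3], [0, 0, 0]], [0.0, [6.6, 6.8, 4.3], [0, 0, 0]], [0.0, [7.0, 7.2, 4.2], [0, 0, 0]], [0.0, [7.0, 7.2, 4.1], [0, 0, 0]], [0.0, [7.0, 7.2, 4.0], [0, 0, 0]], [0.0, [7.0, 7.2, 4.0], [0, 0, 0]], [0.0, [7.0, 7.2, 4.0], [0, 0, 0]]]'

```text
clock: 5.45
ee_pos: [0.6397, -0.0806, 0.1771]
ee_rot: [1.1, 1.276, -1.101]
force: [0.1, -0.0, -3.1]
width: 0.196
```

```bash
python3 - <<'E'
from h import *
s=arm.read_state();print(s["clock"],s["ee_pos"],s["force"],s["width"])
A=arm.capture("scene");B=arm.capture("top");cv2.imwrite("pics/s3.png",A);cv2.imwrite("pics/t3.png",B)
a=A[150:230,310:410];b=B[120:220,290:390]
cv2.imwrite("pics/f3.png",cv2.resize(a,None,fx=8,fy=7.5,interpolation=cv2.INTER_NEAREST));cv2.imwrite("pics/f3t.png",cv2.resize(b,None,fx=6,fy=6,interpolation=cv2.INTER_NEAREST))
E
```

```text
5.45 [ 0.63969072 -0.08056744  0.17711589] [ 0.14829975 -0.01480251 -3.14825856] 0.19623585808982838
```

View pics/f3.png

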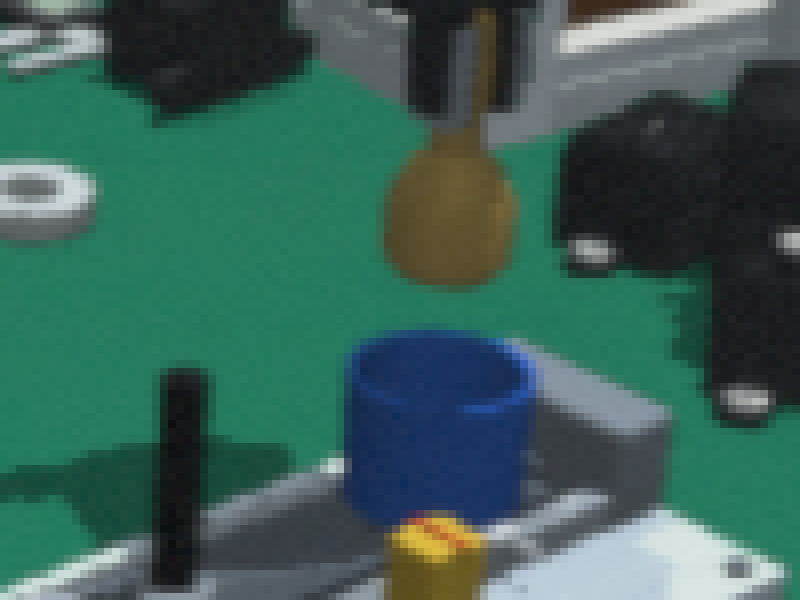

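View pics/f3t.png

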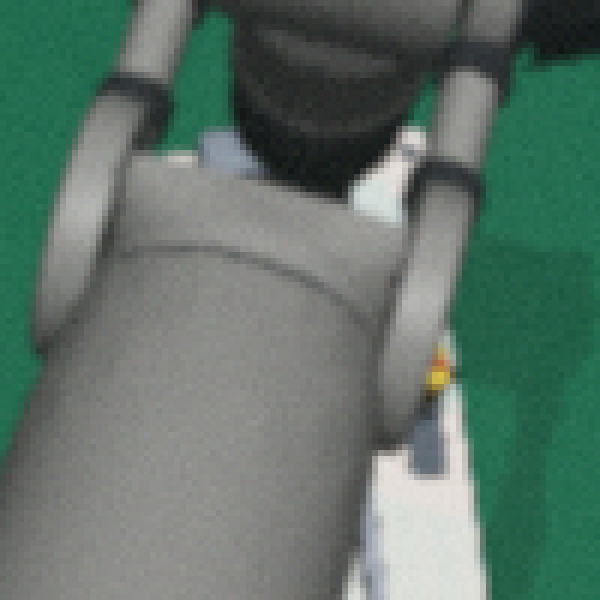

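```bash
python3 - <<'E'
from h import *
A=cv2.imread("pics/s3.png")
m=mask(A,(14,70,30),(32,255,255),(350,150,385,192));c=big(m)[:,0]
for r in range(166,191,2):
    x=np.where(m[r])[0]; print(r,(x.min(),x.max()) if len(x) else None,end=" ")
print()
hb=.1771-.0578
th=np.linspace(0,2*np.pi,90)
for ctr in((.6397,-.0806),(.641,-.079)):
    P=np.array([proj("scene",[ctr[0]+.021*np.cos(a),ctr[1]+.021*np.sin(a),hb+dz]) for dz in(0,.01,.02,.025) for a in th])
    print(ctr,P.min(0),P.max(0),(P[:,0].min()+P[:,0].max())/2)
# same test on original weight
m0=cv2.imread("pics/scene0.png");P=np.array([proj("scene",[.430+.021*np.cos(a),-.2945+.021*np.sin(a),dz]) for dz in(0,.01,.02,.025) for a in th]);print(P.min(0),P.max(0))
E
```

```text
166 (np.int64(369), np.int64(369)) 168 (np.int64(364), np.int64(369)) 170 (np.int64(362), np.int64(370)) 172 (np.int64(361), np.int64(371)) 174 (np.int64(360), np.int64(372)) 176 (np.int64(359), np.int64(373)) 178 (np.int64(359), np.int64(373)) 180 (np.int64(359), np.int64(373)) 182 (np.int64(358), np.int64(372)) 184 (np.int64(359), np.int64(372)) 186 (np.int64(361), np.int64(370)) 188 None 190 None 
(0.6397, -0.0806) [357.67327932 172.86683717] [375.01565831 188.95353505] 366.34446881324334
(0.641, -0.079) [357.70864552 172.53287393] [375.02382148 188.58642042] 366.3662335011925
[334.15263051 281.38234391] [354.87704369 303.87523685]
```

Request:
send_rows --increments '[[0.0, [0.06, 0.02, -0.3], [0, 0, 0]], [0.0, [0.06, 0.02, -0.6], [0, 0, 0]], [0.0, [0.06, 0.02, -0.9], [0, 0, 0]], [0.0, [0.06, 0.02, -1.15], [0, 0, 0]], [0.0, [0.06, 0.02, -1.4], [0, 0, 0]], [0.0, [0.06, 0.02, -1.4], [0, 0, 0]]]'

```text
clock: 6.15
ee_pos: [0.6414, -0.0788, 0.1337]
ee_rot: [1.099, 1.278, -1.101]
force: [-0.8, -0.0, -3.6]
width: 0.194
```

```bash
python3 - <<'E'
from h import *
s=arm.read_state();print(s["clock"],s["ee_pos"],s["force"],s["width"])
A=arm.capture("scene");cv2.imwrite("pics/s4.png",A)
cv2.imwrite("pics/f4.png",cv2.resize(A[160:230,330:400],None,fx=8,fy=8,interpolation=cv2.INTER_NEAREST))
E
```

```text
6.15 [ 0.64141655 -0.07877237  0.13368589] [-0.8244432  -0.03810041 -3.617077  ] 0.19420391732416642
```

View pics/f4.png

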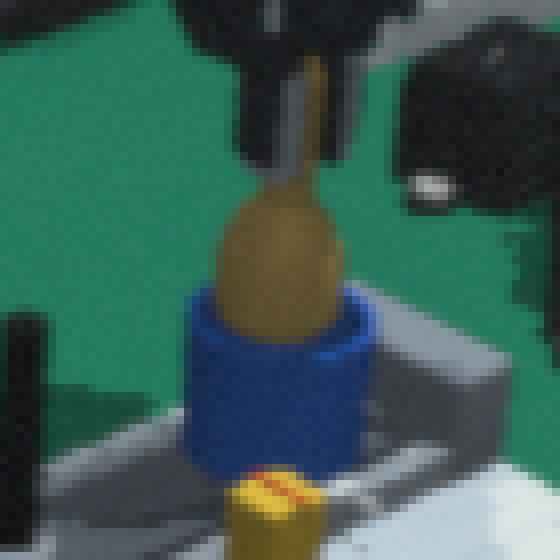

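The weight sits centred over the cup mouth (crop (280,270)), its base just below the rim and the gaps on both sides about equal. I continue down slowly.

Request:
send_rows --increments '[[0.0, [0, 0, -0.25], [0, 0, 0]], [0.0, [0, 0, -0.5], [0, 0, 0]], [0.0, [0, 0, -0.75], [0, 0, 0]], [0.0, [0, 0, -0.95], [0, 0, 0]], [0.0, [0, 0, -1.1], [0, 0, 0]], [0.0, [0, 0, -1.1], [0, 0, 0]]]'

```text
clock: 6.8
ee_pos: [0.6417, -0.0789, 0.1013]
ee_rot: [1.099, 1.277, -1.1]
force: [-0.6, 0.6, -3.8]
width: 0.197
```

Request:
send_rows --increments '[[0.0, [0, 0, -0.05], [0, 0, 0]], [0.0, [0, 0, -0.1], [0, 0, 0]], [0.0, [0, 0, -0.12], [0, 0, 0]], [0.0, [0, 0, -0.12], [0, 0, 0]]]'

```text
clock: 7.2
ee_pos: [0.6422, -0.079, 0.0988]
ee_rot: [1.099, 1.275, -1.099]
force: [-0.6, -0.5, -3.5]
width: 0.193
```

Expected contact is at TCP z about 0.093, so I go on in 1 mm steps.

Request:
send_rows --increments '[[0.0, [0, 0, -0.04], [0, 0, 0]], [0.0, [0, 0, -0.08], [0, 0, 0]], [0.0, [0, 0, -0.12], [0, 0, 0]], [0.0, [0, 0, -0.12], [0, 0, 0]]]'

```text
clock: 7.6
ee_pos: [0.642, -0.0789, 0.0948]
ee_rot: [1.099, 1.276, -1.1]
force: [-0.4, -0.2, -3.7]
width: 0.193
```

Request:
send_rows --increments '[[0.0, [0, 0, -0.03], [0, 0, 0]], [0.0, [0, 0, -0.06], [0, 0, 0]], [0.0, [0, 0, -0.06], [0, 0, 0]]]'

```text
clock: 7.9
ee_pos: [0.6421, -0.0789, 0.0931]
ee_rot: [1.099, 1.276, -1.099]
force: [0.8, -0.1, -3.5]
width: 0.193
```

Request:
send_rows --increments '[[0.0, [0, 0, -0.03], [0, 0, 0]], [0.0, [0, 0, -0.03], [0, 0, 0]]]'

```text
clock: 8.1
ee_pos: [0.6423, -0.079, 0.0928]
ee_rot: [1.099, 1.275, -1.099]
force: [-0.8, 0.3, -1.0]
width: 0.196
```

Request:
send_rows --increments '[[0.0, [0, 0, -0.03], [0, 0, 0]], [0.0, [0, 0, -0.03], [0, 0, 0]]]'

```text
clock: 8.3
ee_pos: [0.6424, -0.079, 0.0927]
ee_rot: [1.1, 1.274, -1.099]
force: [-2.3, 0.5, 4.1]
width: 0.196
```

Contact came at z 0.0927, as expected, with the force going from -3.5 to +4 N. I open and then lift.

Request:
send_rows --increments '[[0.3, [0, 0, 0.02], [0, 0, 0]], [0.4, [0, 0, 0.02], [0, 0, 0]], [0.55, [0, 0, 0.02], [0, 0, 0]], [0.55, [0, 0, 0.02], [0, 0, 0]], [0.55, [0, 0, 0.4], [0, 0, 0]], [0.55, [0, 0, 1.2], [0, 0, 0]], [0.55, [0, 0, 2.2], [0, 0, 0]], [0.55, [0, 0, 3.2], [0, 0, 0]], [0.55, [0, 0, 3.4], [0, 0, 0]], [0.55, [0, 0, 3.4], [0, 0, 0]]]'

```text
clock: 9.3
ee_pos: [0.6428, -0.0791, 0.1954]
ee_rot: [1.1, 1.272, -1.097]
force: [-0.1, -0.3, 0.1]
width: 0.552
```

```bash
python3 - <<'E'
from h import *
s=arm.read_state();print(s["clock"],s["ee_pos"],s["force"],s["width"])
A=arm.capture("scene");cv2.imwrite("pics/s5.png",A)
cv2.imwrite("pics/f5.png",cv2.resize(A[160:240,320:400],None,fx=7,fy=7,interpolation=cv2.INTER_NEAREST))
E
```

```text
9.3 [ 0.64280676 -0.07910381  0.19537989] [-0.13191903 -0.31666177  0.0517021 ] 0.5522547553958073
```

View pics/f5.png

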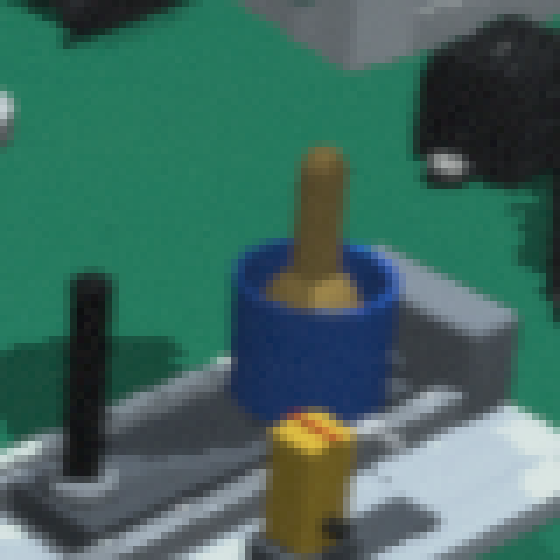

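The weight stands upright and free in the cup (crop (320,230)). Next I go to the post.

Request:
send_rows --increments '[[0.55, [-1.0, -0.15, 0], [0, 0, 0]], [0.55, [-2.2, -0.33, 0], [0, 0, 0]], [0.55, [-3.3, -0.5, 0], [0, 0, 0]], [0.55, [-3.86, -0.58, 0], [0, 0, 0]], [0.55, [-3.86, -0.58, -0.5], [0, 0, 0]], [0.55, [-3.86, -0.58, -1.5], [0, 0, 0]], [0.55, [-3.86, -0.58, -2.0], [0, 0, 0]], [0.55, [-3.86, -0.58, -2.0], [0, 0, 0]]]'

```text
clock: 10.15
ee_pos: [0.524, -0.0957, 0.1301]
ee_rot: [1.098, 1.283, -1.103]
force: [-0.2, 1.1, -0.1]
width: 0.55
```

```bash
python3 - <<'E'
from h import *
s=arm.read_state();print(s["clock"],s["ee_pos"],s["force"],s["width"])
A=arm.capture("scene");cv2.imwrite("pics/s6.png",A)
cv2.imwrite("pics/f6.png",cv2.resize(A[160:250,300:400],None,fx=6,fy=6,interpolation=cv2.INTER_NEAREST))
E
```

```text
10.15 [ 0.52397421 -0.09565129  0.13006035] [-0.19999522  1.1085583  -0.0965663 ] 0.5503258316130836
```

View pics/f6.png

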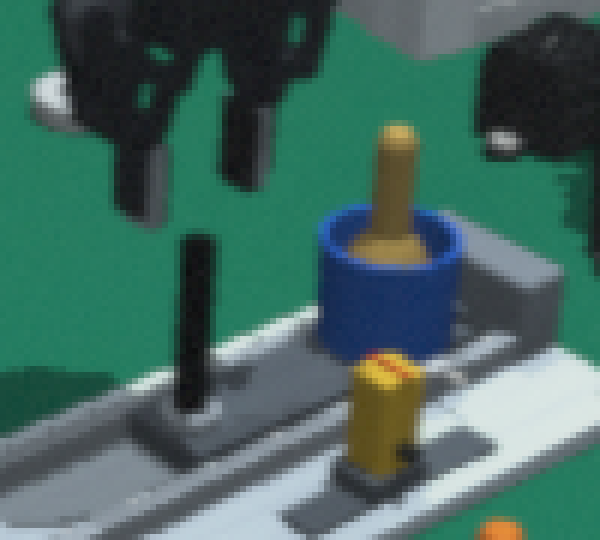

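Request:
send_rows --increments '[[0.55, [0.1, -0.03, 0], [0, 0, 0]], [0.55, [0.1, -0.03, -0.5], [0, 0, 0]], [0.55, [0.1, -0.03, -1.1], [0, 0, 0]], [0.55, [0.1, -0.03, -1.6], [0, 0, 0]], [0.55, [0.1, -0.03, -1.75], [0, 0, 0]], [0.55, [0.1, -0.03, -1.75], [0, 0, 0]]]'

```text
clock: 10.8
ee_pos: [0.5296, -0.0973, 0.0812]
ee_rot: [1.099, 1.276, -1.099]
force: [0.9, 0.7, 0.3]
width: 0.552
```

```bash
python3 - <<'E'
from h import *
s=arm.read_state();print(s["clock"],s["ee_pos"],s["force"],s["width"])
A=arm.capture("scene");cv2.imwrite("pics/s7.png",A)
cv2.imwrite("pics/f7.png",cv2.resize(A[160:250,300:400],None,fx=6,fy=6,interpolation=cv2.INTER_NEAREST))
E
```

```text
10.8 [ 0.52961002 -0.09732302  0.08118768] [0.88978058 0.74320052 0.25185136] 0.5521111838631495
```

View pics/f7.png

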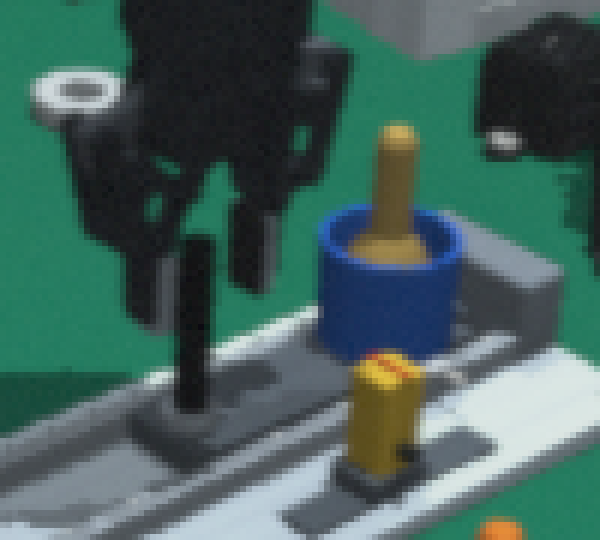

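Request:
send_rows --increments '[[0.45, [-0.06, 0.02, -0.12], [0, 0, 0]], [0.3, [-0.06, 0.02, -0.12], [0, 0, 0]], [0.2, [-0.06, 0.02, -0.12], [0, 0, 0]], [0.0, [-0.06, 0.02, -0.12], [0, 0, 0]], [0.0, [-0.06, 0.02, -0.12], [0, 0, 0]], [0.0, [-0.06, 0.02, -0.12], [0, 0, 0]]]' --grip_force 90

```text
clock: 11.45
ee_pos: [0.5279, -0.0967, 0.078]
ee_rot: [1.1, 1.275, -1.099]
force: [-1.0, 1.8, 5.8]
width: 0.164
```

```bash
python3 - <<'E'
from h import *
s=arm.read_state();print(s["clock"],s["ee_pos"],s["force"],s["width"])
A=arm.capture("scene");cv2.imwrite("pics/s8.png",A)
B=arm.capture("top");cv2.imwrite("pics/t8.png",B)
cv2.imwrite("pics/f8.png",cv2.resize(A[160:250,300:400],None,fx=6,fy=6,interpolation=cv2.INTER_NEAREST))
cv2.imwrite("pics/f8t.png",cv2.resize(B[130:220,310:390],None,fx=6,fy=6,interpolation=cv2.INTER_NEAREST))
E
```

```text
11.45 [ 0.52788967 -0.09670524  0.07803279] [-1.01979217  1.80334496  5.75664545] 0.16443010780124134
```

View pics/f8.png

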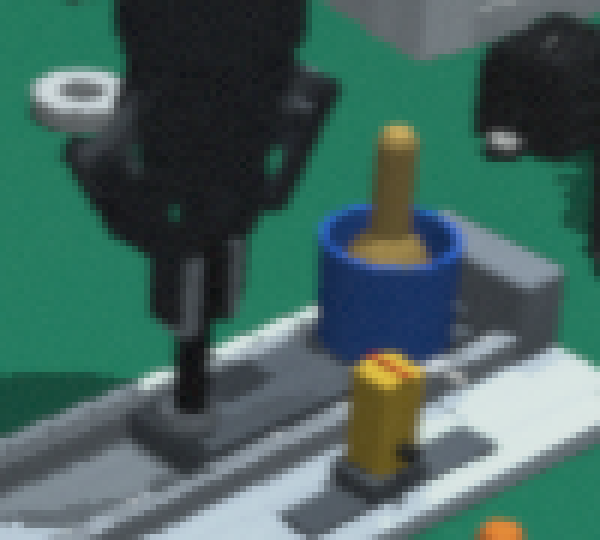

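View pics/f8t.png

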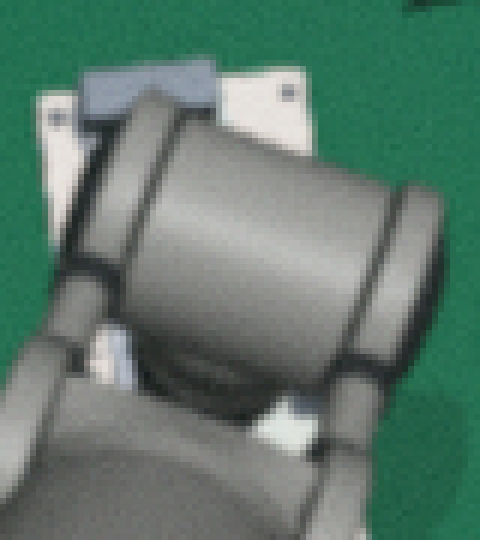

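The post is pinched. Before pulling I refine the axis direction, the red line and the cup from the clean first pictures.

```bash
python3 - <<'E'
from h import *
np.set_printoptions(precision=4,suppress=True)
s=cv2.imread("pics/scene0.png");t=cv2.imread("pics/top0.png")
def line(n,im,box,z,p0,p1,lo=(0,0,140)):
    m=mask(im,lo,(180,70,255),box);c=cv2.convexHull(big(m),returnPoints=True)
    # gradient edge subpixel: sample perpendicular profiles on green-ness
    g=cv2.cvtColor(im,cv2.COLOR_BGR2HSV)[...,1].astype(np.float32)
    p0,p1=np.array(p0,float),np.array(p1,float);d=(p1-p0)/np.linalg.norm(p1-p0);nn=np.array([-d[1],d[0]])
    pts=[]
    for f in np.linspace(.08,.92,60):
        q=p0+f*(p1-p0);k=np.arange(-3,3.01,.1);xy=(q+k[:,None]*nn).astype(np.float32)
        v=cv2.remap(g,xy[:,0][None],xy[:,1][None],cv2.INTER_LINEAR)[0]
        gr=np.abs(np.gradient(v));i=gr.argmax();pts.append(xy[i])
    P=np.array([plane(n,p,z) for p in pts])[:,:2].astype(np.float32)
    vx,vy,x,y=cv2.fitLine(P,cv2.DIST_HUBER,0,.001,.001).ravel();print(n,"angle",np.degrees(np.arctan(vy/vx)),"pt",x,y);return vx,vy
line("top",t,(312,130,378,245),.012,(359.5,141),(372.3,232))
line("top",t,(312,130,378,245),.012,(316,146),(327,237))
line("scene",s,(278,185,412,270),.012,(322,269),(407,225))
# red weights
for n,im,box in(("scene",s,(358,216,374,226)),("top",t,(354,175,368,187))):
    x0,y0,x1,y1=box;b,g,r=[im[y0:y1,x0:x1,i].astype(float) for i in range(3)]
    h=cv2.cvtColor(im[y0:y1,x0:x1],cv2.COLOR_BGR2HSV)
    red=((h[...,0]<14)|(h[...,0]>172))&(h[...,1]>110)&(h[...,2]>90)
    w=np.where((h[...,0]<20)|(h[...,0]>170),np.clip(22-((h[...,0].astype(int)+20)%180-20),0,None)*(h[...,1]>110)*(h[...,2]>90),0).astype(float)
    yy,xx=np.mgrid[y0:y1,x0:x1];print(n,"red",(w*xx).sum()/w.sum(),(w*yy).sum()/w.sum(),w.sum());print(h[...,0])
E
```

```text
top angle 8.515531 pt 0.5436507 -0.18760416
top angle 8.374363 pt 0.5707549 -0.027081283
scene angle 8.766348 pt 0.6357031 -0.18048948
scene red 364.0752688172043 220.27956989247312 93.0
[[109 110 108 109 109 109 109 109 110 110 110 109 109 109 109 110]
 [110 110 109 111 111 110 110 110 110 110 110 109 110 110 110 109]
 [110 109 112 128 146 165  22  24 113 111 109 110 110 109 110 110]
 [110 113 148   7  10  16  21  23  23  22 113 110 111 111 110 108]
 [111  22  24  23  21  15  14  18  22  23  23  23 108 108 102 100]
 [ 24  23  23  23  23  22  18  13  15  19  22  23  23 101 100 101]
 [ 25  23  23  23  23  23  23  21  17  13  18  22  23  40 101 103]
 [ 28  23  24  23  23  23  23  23  22  20  21  23  22  30 101  99]
 [ 25  22  23  24  23  23  23  24  23  24  23  23  23  90 102 109]
 [ 23  23  24  23  23  24  23  24  24  23  23  23  23 100 105 104]]
top red 360.11578947368423 180.54736842105262 95.0
[[  7   6 105 104 104 102 106 130  18  15  40  79  78  78]
 [ 15   8 111 108  99  99  45  19  18  15  34  79  80  78]
 [ 11   8 104  30  23  23  24  25  23  22  30  78  79  78]
 [ 11  15   0  22  24  24  25  25  25  23  23  67  77  79]
 [ 13   0  30  21  22  23  23  22  21  20  18  48  76  79]
 [ 10  83  18  16  17  18  17  14  14  12  10  22  77  78]
 [ 11  90  15  12  14  17  18  17  18  18  16  26  77  78]
 [  8  96  27  19  21  24  25  25  25  25  23  34  80  78]
 [ 99 100  50  23  24  26  25  26  26  25  24  36  80  79]
 [103 100  45  22  25  24  23  23  22  23  28  74  81  78]
 [105 104  40  23  21  22  21  22  22  23  60  81  79  78]
 [109 103  60  27  26  25  26  21  37  69  77  79  73  78]]
```

```bash
python3 - <<'E'
from h import *
np.set_printoptions(precision=4,suppress=True)
s=cv2.imread("pics/scene0.png");t=cv2.imread("pics/top0.png")
a=np.deg2rad(8.5);ex=np.array([np.cos(a),np.sin(a),0]);ey=np.array([-np.sin(a),np.cos(a),0])
post=np.array([.5279,-.0967,0])
def loc(P):return np.array([(P-post)@ex,(P-post)@ey,P[2]])*1000
ht=cv2.cvtColor(t,cv2.COLOR_BGR2HSV)[...,0].astype(float)
for c in range(357,364):
    w=np.clip(23-ht[178:184,c],0,None);r=(w*np.arange(178,184)).sum()/w.sum();print("top",c,round(r,2),loc(plane("top",(c,r),.07)))
hs=cv2.cvtColor(s,cv2.COLOR_BGR2HSV)[...,0].astype(float)
for r in range(219,224-1):
    x=np.arange(360,370);w=np.clip(22.5-hs[r,360:370],0,22)*(hs[r,360:370]<30);c=(w*x).sum()/w.sum();print("scene",r,round(c,2),loc(plane("scene",(c,r),.07)))
# cup rim: bright blue pixels in both
for n,im,box in(("scene",s,(350,190,382,222)),("top",t,(324,148,352,176))):
    m=mask(im,(100,110,30),(128,255,255),box);c=big(m)[:,0]
    print(n,c.min(0),c.max(0))
    # predicted rim edges for centre at loc 115
    for off in(110,115,120):
        C=post+ex*off/1000;th=np.linspace(0,6.28,120)
        P=np.array([proj(n,C+[.0315*np.cos(q),.0315*np.sin(q),.08]) for q in th]);print(off,P.min(0),P.max(0))
E
```

```text
top 357 180.6 [ 46.1976 -53.8334  70.    ]
top 358 180.67 [ 45.6278 -56.9239  70.    ]
top 359 180.55 [ 45.6552 -60.095   70.    ]
top 360 180.45 [ 45.5862 -63.2536  70.    ]
top 361 180.31 [ 45.6798 -66.4349  70.    ]
top 362 180.19 [ 45.7192 -69.6095  70.    ]
top 363 180.11 [ 45.6227 -72.7662  70.    ]
scene 219 361.9 [ 46.0398 -57.3205  70.    ]
scene 220 363.78 [ 46.2714 -63.4665  70.    ]
scene 221 365.4 [ 46.0233 -69.1975  70.    ]
scene 222 366.86 [ 45.451  -74.6341  70.    ]
scene [353 194] [376 219]
110 [351.5705 193.3091] [375.8669 204.8547]
115 [352.9412 192.7798] [377.1825 204.2701]
120 [354.3051 192.253 ] [378.4915 203.6886]
top [328 151] [346 173]
110 [327.5605 152.3043] [347.6754 171.8156]
115 [327.3695 150.7801] [347.4706 170.2642]
120 [327.1788 149.2581] [347.2662 168.7151]
```

The red line lies 45.8 mm from the home post along the axis in both views and the pointer lies at 115 mm, so the pull is about 69.2 mm. The target TCP is (0.4595, -0.1069).

Request:
send_rows --increments '[[0.0, [-0.05, -0.007, 0], [0, 0, 0]], [0.0, [-0.15, -0.022, 0], [0, 0, 0]], [0.0, [-0.3, -0.045, 0], [0, 0, 0]], [0.0, [-0.47, -0.07, 0], [0, 0, 0]], [0.0, [-0.64, -0.096, 0], [0, 0, 0]], [0.0, [-0.81, -0.121, 0], [0, 0, 0]], [0.0, [-0.98, -0.146, 0], [0, 0, 0]], [0.0, [-1.15, -0.172, 0], [0, 0, 0]], [0.0, [-1.32, -0.197, 0], [0, 0, 0]], [0.0, [-1.48, -0.221, 0], [0, 0, 0]], [0.0, [-1.62, -0.242, 0], [0, 0, 0]], [0.0, [-1.74, -0.26, 0], [0, 0, 0]], [0.0, [-1.84, -0.275, 0], [0, 0, 0]], [0.0, [-1.92, -0.287, 0], [0, 0, 0]], [0.0, [-1.97, -0.294, 0], [0, 0, 0]], [0.0, [-2.0, -0.299, 0], [0, 0, 0]], [0.0, [-2.0, -0.299, 0], [0, 0, 0]]]' --grip_force 110

```text
clock: 13.25
ee_pos: [0.4699, -0.1053, 0.078]
ee_rot: [1.102, 1.271, -1.096]
force: [9.4, 6.1, 1.4]
width: 0.16
```

```bash
python3 - <<'E'
from h import *
s=arm.read_state();print(s["clock"],s["ee_pos"],s["force"],s["moment"],s["width"])
A=arm.capture("scene");cv2.imwrite("pics/s9.png",A)
B=arm.capture("top");cv2.imwrite("pics/t9.png",B)
cv2.imwrite("pics/f9.png",cv2.resize(A[160:260,290:390],None,fx=6,fy=6,interpolation=cv2.INTER_NEAREST))
cv2.imwrite("pics/f9t.png",cv2.resize(B[130:220,310:390],None,fx=6,fy=6,interpolation=cv2.INTER_NEAREST))
E
```

```text
13.25 [ 0.46991607 -0.10526475  0.07804721] [9.39722361 6.08108836 1.41680192] [ 0.85501295 -0.99550417 -0.0135598 ] 0.16017059543462492
```

View pics/f9.png

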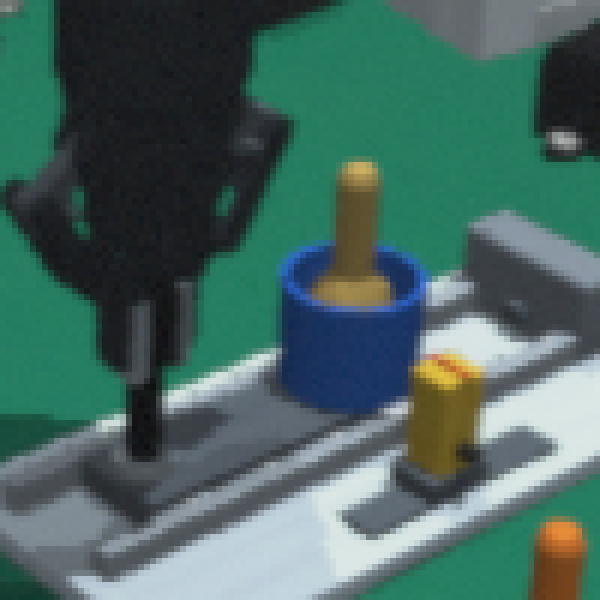

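View pics/f9t.png

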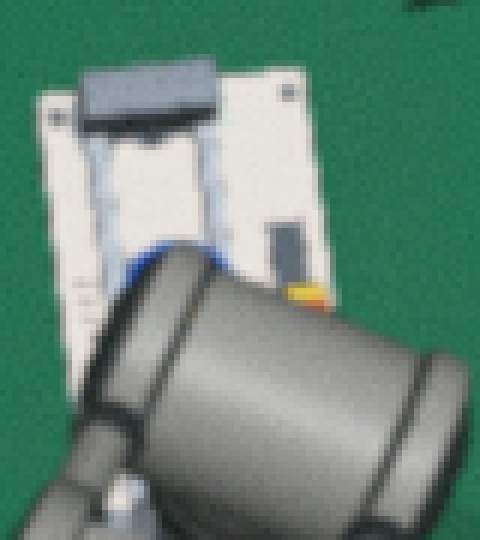

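```bash
cat > cup.py <<'E'
from h import *
a=np.deg2rad(8.5);ex=np.array([np.cos(a),np.sin(a),0]);post=np.array([.5279,-.0967,0])
def edges(im,box,n):
    # subpixel left/right extents of the cup and top row via blue-ness
    f=im.astype(float);w=np.clip((f[...,0]-f[...,1]-0)/40,0,1)  # blue minus green
    m=(mask(im,(105,120,40),(128,255,255),box));c=big(m)[:,0];return c.min(0),c.max(0)
def half(im,rows,x0,x1):
    f=im.astype(float);d=f[...,0]-f[...,1];L=[];R=[]
    for r in rows:
        v=d[r,x0:x1];pk=np.median(v[v>25]);th=pk/2
        i=np.where(v>th)[0];l,rr=i[0],i[-1]
        L.append(x0+l-(v[l]-th)/(v[l]-v[l-1]));R.append(x0+rr+(v[rr]-th)/(v[rr]-v[rr+1]))
    return np.median(L),np.median(R)
E
python3 - <<'E'
from cup import *
A0=cv2.imread("pics/scene0.png");A=cv2.imread("pics/s9.png")
for im,rows,x0,x1 in((A0,range(199,202),345,385),(A,range(206,212),328,368)):
    for r in rows: print(r,np.round(half(im,[r],x0,x1),2))
for off in(115,56.4):
    C=post+ex*off/1000
    c=[proj("scene",C+[.0315*np.cos(q),.0315*np.sin(q),.08]) for q in np.linspace(0,6.28,200)];P=np.array(c);print(off,P.min(0),P.max(0),proj("scene",C+[0,0,.08]))
E
```

```text
199 [352.53 377.61]
200 [352.69 377.7 ]
201 [353.18 377.5 ]
206 [336.23 361.34]
207 [336.4  361.34]
208 [336.76 360.82]
209 [337.02 360.71]
210 [337.29 360.24]
211 [336.91 360.14]
115 [352.93953215 192.77954677] [377.18276309 204.27076319] [365.0360212  198.38822875]
56.4 [336.43619506 199.1492948 ] [361.35071572 211.3144423 ] [348.87669207 205.08247731]
```

The camera agrees with the arm: cup rim centre column 348.8, predicted 348.9. I pull the last 10.6 mm, easing the sideways load a little.

Request:
send_rows --increments '[[0.0, [-0.08, 0.0, 0], [0, 0, 0]], [0.0, [-0.16, -0.005, 0], [0, 0, 0]], [0.0, [-0.24, -0.01, 0], [0, 0, 0]], [0.0, [-0.31, -0.015, 0], [0, 0, 0]], [0.0, [-0.35, -0.02, 0], [0, 0, 0]], [0.0, [-0.35, -0.02, 0], [0, 0, 0]], [0.0, [-0.35, -0.02, 0], [0, 0, 0]]]'

```text
clock: 14.05
ee_pos: [0.46, -0.1067, 0.0781]
ee_rot: [1.101, 1.269, -1.096]
force: [10.5, 2.3, -2.9]
width: 0.159
```

```bash
python3 - <<'E'
from cup import *
s=arm.read_state();P=s["ee_pos"];print(s["clock"],P,s["force"],s["width"],"disp",(np.array([P[0],P[1],0])-post)@ex*1000)
A=arm.capture("scene");cv2.imwrite("pics/s10.png",A);B=arm.capture("top");cv2.imwrite("pics/t10.png",B)
for r in range(205,214): print(r,np.round(half(A,[r],323,366),2))
C=post+ex*.0458
P=np.array([proj("scene",C+[.0315*np.cos(q),.0315*np.sin(q),.08]) for q in np.linspace(0,6.28,200)]);print(P.min(0),P.max(0))
cv2.imwrite("pics/f10.png",cv2.resize(A[160:260,290:390],None,fx=6,fy=6,interpolation=cv2.INTER_NEAREST))
cv2.imwrite("pics/f10t.png",cv2.resize(B[130:220,310:390],None,fx=6,fy=6,interpolation=cv2.INTER_NEAREST))
E
```

```text
14.05 [ 0.46003321 -0.1066806   0.07805609] [10.54274041  2.25444258 -2.88962685] 0.15910645055660072 disp -68.5965605939539
205 [333.45 357.27]
206 [333.08 358.  ]
207 [332.98 358.54]
208 [333.32 358.48]
209 [333.58 358.02]
210 [334.05 357.81]
211 [334.4  357.56]
212 [334.19 357.19]
213 [334.04 357.36]
[333.342728   200.34153662] [358.38666708 212.63506668]
```

View pics/f10.png

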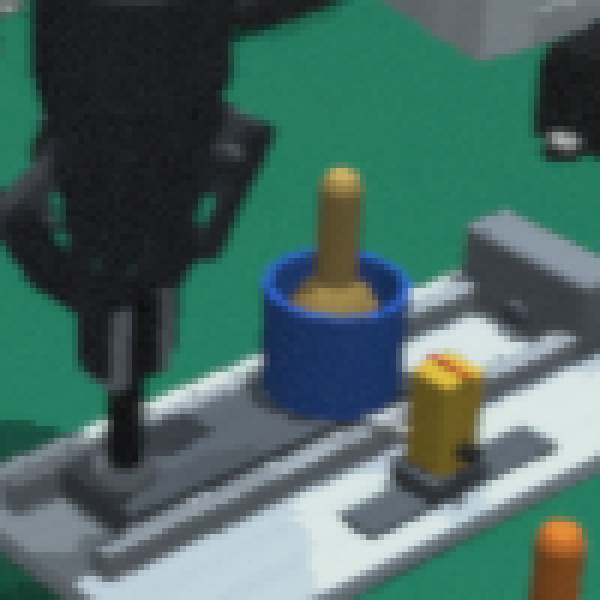

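View pics/f10t.png

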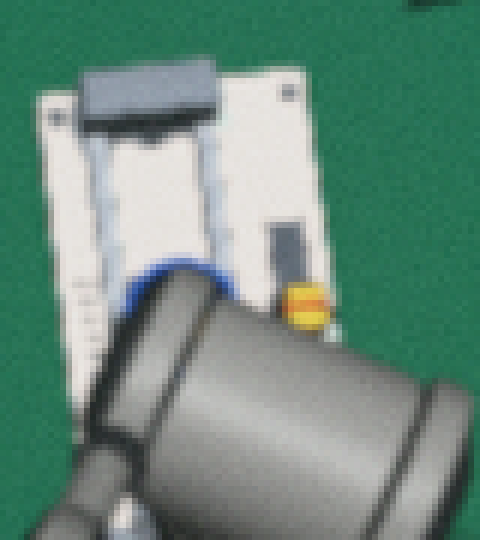

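```bash
python3 - <<'E'
from cup import *
ey=np.array([-ex[1],ex[0],0])
A=cv2.imread("pics/s10.png")
cv2.imwrite("pics/g10.png",cv2.resize(A[218:244,340:376],None,fx=20,fy=20,interpolation=cv2.INTER_NEAREST))
print(cv2.cvtColor(A,cv2.COLOR_BGR2HSV)[226:236,348:360,2])
for y in (-20,-30,-35,-40,-45):
    X=post+ex*.0458+ey*y/1000;print(y,proj("scene",X+[0,0,.028]), proj("scene",X+[0,0,.03]))
E
```

```text
[[101 101 101  99  99  97  95  85  81  80  87  91]
 [ 99 101 101 101 100 101 104 115 139 143 107  93]
 [101 101 105 107 117 139 176 196 178 144 100  91]
 [ 99  99 114 147 187 208 207 191 169 131 100  91]
 [ 74  88 106 126 156 174 172 174 168 128  98  93]
 [131 155 157 142 114 114 113 126 160 162 117  95]
 [163 166 166 146 101  90  87  91 107 111  99  92]
 [163 146 112 105  92  89  84  92  99  93  93  92]
 [109 103  94  90  91  92 102 130 151 131  97  92]
 [ 91  91  91  91  98 129 168 193 174 120  95  91]]
-20 [350.0653204  227.19322068] [350.11595024 226.52597077]
-30 [352.82476286 228.85452373] [352.87807291 228.18476522]
-35 [354.21673678 229.69255189] [354.27140945 229.02153433]
-40 [355.61697617 230.53555623] [355.67302673 229.86327644]
-45 [357.02555486 231.38358118] [357.08299878 230.71003602]
```

View pics/g10.png

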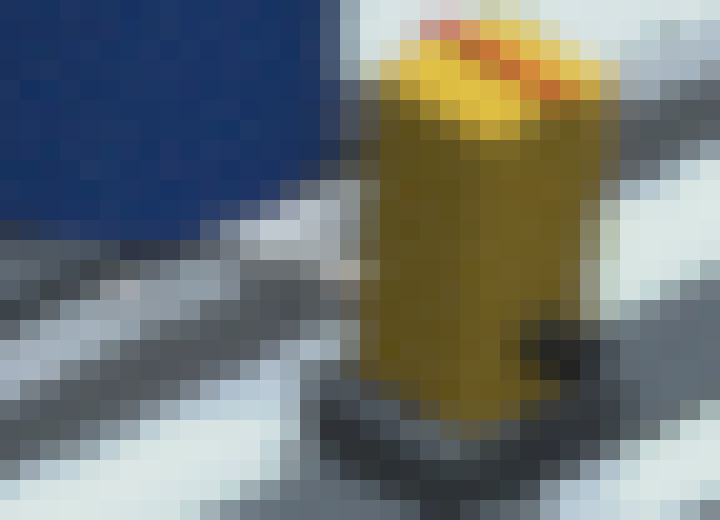

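Request:
send_rows --increments '[[0.0, [-0.01, 0.01, 0], [0, 0, 0]], [0.0, [-0.01, 0.01, 0], [0, 0, 0]], [0.0, [-0.01, 0.01, 0], [0, 0, 0]], [0.0, [-0.01, 0.01, 0], [0, 0, 0]], [0.0, [-0.01, 0.01, 0], [0, 0, 0]], [0.0, [-0.01, 0.01, 0], [0, 0, 0]], [0.0, [-0.01, 0.01, 0], [0, 0, 0]], [0.0, [-0.01, 0.01, 0], [0, 0, 0]]]'

```text
clock: 14.95
ee_pos: [0.4601, -0.1067, 0.0781]
ee_rot: [1.101, 1.269, -1.096]
force: [11.5, 1.1, -2.0]
width: 0.16
```

```bash
python3 - <<'E'
from cup import *
s=arm.read_state();P=s["ee_pos"];print(s["clock"],P,s["force"],s["width"],"disp",(np.array([P[0],P[1],0])-post)@ex*1000)
A=arm.capture("scene");cv2.imwrite("pics/s11.png",A)
for r in range(206,209): print(r,np.round(half(A,[r],323,366),2))
E
```

```text
14.95 [ 0.46006033 -0.10668462  0.07807843] [11.47042977  1.12374333 -2.00695682] 0.1601099017317356 disp -68.57033490035258
206 [333.06 358.02]
207 [332.96 358.53]
208 [333.32 358.47]
```

View pics/s11.png

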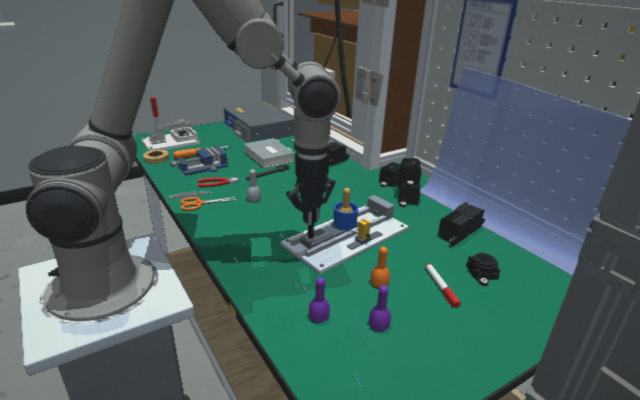

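It is stable: axial spring load about 11.5 N, weight upright in the cup at (346,205), everything else unmoved. I hand in while holding.

```bash
python3 - <<'E'
from rig import arm
print(arm.close_job())
E
```

```text
the job is handed in; nothing more can be done
None
```

I lowered the brass weight into the blue cup and let go of it. Then I pulled the shuttle out by the black post to the red line and handed the job in at about 15 s, still holding the post.

- **Weight:** it touched the cup floor at the expected height, with about 4 N of push. The last picture shows it upright in the cup, and I saw no other object moved.
- **Pull:** the needed travel measured 69.2 mm. The arm's own reading gave 68.6 mm, so it was 0.6 mm short. The camera put the cup within about 0.2 mm of the target position.
- **Last correction:** I commanded another 0.3 mm at the end, but the arm did not visibly move, so the two readings still differ by about half a millimetre. The hold was steady at about 11.5 N against the spring.
- **Not confirmed directly:** the pointer tip was hidden behind the sensor. I inferred that it is level with the line from the cup and arm positions; the part of the pointer still visible was only roughly consistent with that.

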